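# Read a blood smear with the loupe at its focal height

## Robot

A 6-joint arm with a two-finger parallel gripper is mounted at the origin on the work surface. World frame = base frame: x ahead of the robot, y to its left, z up, the work surface at z = 0. Lengths are in mm, angles in degrees, forces in N, time in s.
With the tool pointing down it reaches from about 375 to 750 mm from the base axis. Payload 9 kg.
Tool frame: the origin (TCP) lies between the finger pads, 19 mm behind the fingertips; this is the grasp point; z points along the fingers, y is the line along which they close (so a half turn about z gives the same grasp; the last joint's range is limited). The gripper opens to 85 mm and grips with 20 to 120 N. Pads are 22 mm wide; open, the fingers measure 114 mm over their backs; the gripper's body (76 mm by 85 mm) begins 54 mm behind the grasp point. The pads swing forward as they close: fully open they stand 13 mm farther back than shut.
Start: joints at [59.777, 5.964, 5.575, 89.605, 0, 77.527], TCP at [182.925, 571.466, 250.031] pointing down, gripper open.
Joint ranges: [-171.21, 171.21], [-48.23, 106.86], [-62.78, 66.21], [-105.2, 120.99], [-86.42, 89.51], [-180, 180]. Speed limits (degrees/s): [127.2, 127.2, 147.25, 180, 180, 180].

## Interface

Orientations are given as a 3x3 rotation matrix whose columns are the frame's x, y, z axes.
In Python, from rig import monitor, vision, workorder gives the robot as it stands. The module is installed in compiled form; this text tells all that it offers.
- The arm moves only by the tool drive_tool, never from a script. Its arguments are lists of equal length, an entry for each row: "xyz": the shift along the tool's x, y, z in m, a list of three; "twist": the turn, a rotation vector about the tool's x, y, z in rad, a list of three; "hand": the finger opening in m, from 0 to 0.0854. In form: {"xyz": [[x, y, z], ...], "twist": [[wx, wy, wz], ...], "hand": [hand, ...]}. A call has 1 to 12 rows; each row shifts and turns the commanded pose from where the row before left it, along the tool's axes as they then stand; what a row does not reach is not made up. A row lasts 1/12 s, in which the tool goes at most 41.7 mm and 7.16 degrees, less where a joint would pass 70% of its speed; a pose out of reach is approached as far as the arm can. A call with a gripper value outside its range is refused whole. The fingers move at their own pace and stop on an object; the grip force is fixed at half the most. Time passes only in rows, so rows that do not move let the fingers close. It gives the time, the measured TCP pose, the force, the opening and the grip force at its end, in the units of the state.
- monitor.read_state(): the state, without advancing time (a new reading comes with each control period).
- vision.grab_frame(name): name is "scene" or "top" or "wrist"; returns the picture (480x640x3 uint8, red, green, blue); there is no depth.
- vision.camera_params(name): a dict with "mtx" (3x3 intrinsics, pixels), "dist_coeffs" ([k1, k2, p1, p2, k3] as OpenCV has them; the pictures are not rectified), "R" (3x3) and "t" (3): a world point X has camera coordinates R X + t. Camera axes: x right, y down, z forward; pixel columns grow to the right and rows downward; lengths in mm; the calibration is good to about 2 mm. A picture is of the moment at which its call begins: read the wrist's pose just before it. camera_params takes no time and is no camera call; for the wrist camera it gives the pose at the moment of the call.
- workorder.finish_job(): hands the job in; it is judged then, once.
The state is a dict: "clock": time; "joints": joint angles; "qvel": joint speeds; "tau": joint torques, N m; "tool_pos": TCP position; "orientation": TCP orientation; "ft_force": force on the tool from outside, world axes, zero at the start; "torque": the same for the moment, N m; "gripper_width": finger opening in mm; "grasp_force": force on a finger pad.
Only numpy, scipy, OpenCV 4.12 (cv2) and the standard library are available. Lean on these libraries where they do the work, as an engineer would, in place of code of your own. Each camera call takes 0.05 s, during which the arm holds its last target. There are 200 camera calls.

## Task

Switch on the slide viewer by pushing the small recessed button in its top fully down with the tip of the stylus, then stand the stylus back in its block and let it go. Then take the loupe by its handle and hold it level over the round smear on the slide, with its rim at the height that the pointer on the viewer's post shows and the loupe touching nothing but your gripper; finish while still holding it steadily there. Leave the pointer and everything else on the bench where they are.

Things in the scene. Friction and masses are not known exactly. Their poses are not given: they have to be found in the camera images.
- viewer: slide viewer: white light box fixed to the bench, 180 x 130 x 40 high; origin under its centre, x along the 180 side (away from the robot at yaw 0), z up. In its top: the button recess at (-60, -35); a glass slide 26 x 76 x 2 on an opal window at (10, 20); at (78, 20) a post of 8 diameter, rising to 162 above the bench, with the pointer
- slide_centre (a point): centre of the round dark smear (18 diameter) on the slide, on its upper face, 43 above the bench
- lamp_button (a joint): travel of the recessed spring button, m: 0 released, 0.004 fully down; it springs back. Moves straight down; needs 1.4 N to start and 4.2 N fully down
- button_top (a point): middle of the button's upper face (13 diameter), 6 below the viewer's top, at the bottom of a recess 16 in diameter: too narrow for a finger; moves with the button
- focus_mark (a point): sharp tip of the horizontal pointer, 29 from the post's axis, pointing to the smear and 39 short of it. Its height is the focal height, set anywhere from 95 to 145 above the bench and stays by friction (3 N). Its clamp on the post is 20 diameter, 12 high
- stylus_block: square aluminium block 60 x 60 x 45 high, fixed to the bench; origin under its centre
- block_hole (a point): centre of the mouth of the block's vertical hole (13 diameter, 3 chamfer, right through the 45 block), on its top; z up
- stylus: upright stylus, 104 long, 50 g, all round: steel tip rod 8 diameter from 0 to 40, flange 26 diameter from 40 to 44, black ribbed grip 16 diameter from 44 to 104; origin at the tip, z up along it towards the grip. It stands in the block with its flange on the block's top, tip 5 above the bench, top 109 above the bench
- stylus_tip (a point): lower end of the stylus's tip rod (same point as its origin)
- loupe: hand loupe lying flat on the bench, about 90 g: round lens in a steel rim 70 diameter and 12 thick, with a black straight handle 16 wide, 14 high, running from 35 to 130 from the lens centre in the loupe's -x direction; undersides flush. Origin under the lens centre; z is the lens axis, up
- lens_centre (a point): middle of the lens and of its rim, 6 above the loupe's underside
- loupe_grip (a point): middle of the loupe's handle, 80 from the lens centre, 7 above its underside
- cassette: white test cassette 70 x 20 x 5 high, bystander; long side along its x
- jar: small glass jar, 32 diameter, 45 high, bystander
- marker: marker pen lying down, 130 long, 15 thick, bystander; lies along its x
- saline_bottle: white bottle 60 diameter, 110 high, bystander
- tip_box: grey box with clear lid 122 x 87 x 72 high, bystander
Things that resemble listed ones, but are neither listed nor needed, are in the scene too. What is meant by the loupe is not brown or green, and is the smaller of those in its own colour.

How it is judged:
By the outcome, as a careful person would: the job done as asked, in the order asked, and still so for the second after the job is handed in, while the arm keeps its last pose, push and grip.
It also fails if it takes over 72 s, if anything falls off the work surface, if the arm or the gripper's body presses on something with over 40 N, if the wrist force passes 120 N, or if a joint passes its speed limit or range.

## Working session

There is one attempt and no reset: what is moved stays moved. The work goes in short steps, Python scripts to look and compute and a tool call to move; the robot and the scene stay as the last step left them, time stands still between calls to the robot, and variables do not carry over. Pictures are saved under pics/ and viewed, at most 10 in all, crops included, and the job is handed in when it is done.

Besides the shell and the picture viewer there is one more tool, called after ">>>" in YAML: its name, and indented under it one key for each argument. drive_tool: Moves the arm, as the interface text tells. Its arguments: {"type":"object","properties":{"xyz":{"type":"array","items":{"type":"array","items":{"type":"number"}}},"twist":{"type":"array","items":{"type":"array","items":{"type":"number"}}},"hand":{"type":"array","items":{"type":"number"}}},"required":["xyz","twist","hand"]}

```bash
mkdir -p pics; ls
python3 - <<'E'
from rig import monitor, vision
import cv2,numpy as np
print(monitor.read_state())
for n in ("scene","top","wrist"):
    p=vision.camera_params(n); print(n,p)
    cv2.imwrite(f"pics/{n}0.png",cv2.cvtColor(vision.grab_frame(n),cv2.COLOR_RGB2BGR))
E
```

```text
pics
{'clock': 0.0, 'joints': array([5.97763128e+01, 5.99840441e+00, 5.52750204e+00, 8.96049142e+01,
       1.99784108e-03, 7.75288284e+01]), 'qvel': array([ 0.0649939 , -0.01758837,  0.00504103, -0.03846104, -0.04148257,
        0.05414301]), 'tau': array([ 7.69843537e-04, -5.56928551e+01,  5.03648293e+01,  1.67535333e-02,
       -1.57918548e-04, -4.12914332e-06]), 'tool_pos': array([182.74667584, 571.17256618, 249.22875264]), 'orientation': array([[-9.52382295e-01,  3.04905689e-01, -6.96222251e-04],
       [ 3.04906316e-01,  9.52381684e-01, -1.12582293e-03],
       [ 3.19799504e-04, -1.28449639e-03, -9.99999124e-01]]), 'ft_force': array([ 0.36039387,  0.39452785, -0.36934762]), 'torque': array([ 0.05886665, -0.04774846,  0.02169055]), 'grasp_force': 0.0, 'gripper_width': 85.35662582805853}
scene {'mtx': array([[481.96856675,   0.        , 321.57777374],
       [  0.        , 481.96856675, 240.96823062],
       [  0.        ,   0.        ,   1.        ]]), 'dist_coeffs': array([-0.12509098,  0.        ,  0.        ,  0.        ,  0.        ]), 'R': array([[ 0.11189729,  0.99370812, 
[... 404 characters left out ...]
      ,  0.        ]), 'R': array([[ 0.0125513 , -0.99989109,  0.00776348],
       [-0.99177317, -0.0134378 , -0.12730043],
       [ 0.12739089, -0.00610182, -0.99183382]]), 't': array([  -3.19915827,  513.49277958, 1346.99305884])}
wrist {'mtx': array([[406.50331435,   0.        , 318.1555795 ],
       [  0.        , 406.50331435, 243.12675   ],
       [  0.        ,   0.        ,   1.        ]]), 'dist_coeffs': array([-0.07605334,  0.        ,  0.        ,  0.        ,  0.        ]), 'R': array([[ 0.30392328,  0.95269465, -0.00188328],
       [ 0.90177517, -0.28704049,  0.32312429],
       [ 0.30729821, -0.09990329, -0.94635466]]), 't': array([-599.53789972,  -43.67473302,  382.15676654])}
```

View pics/top0.png

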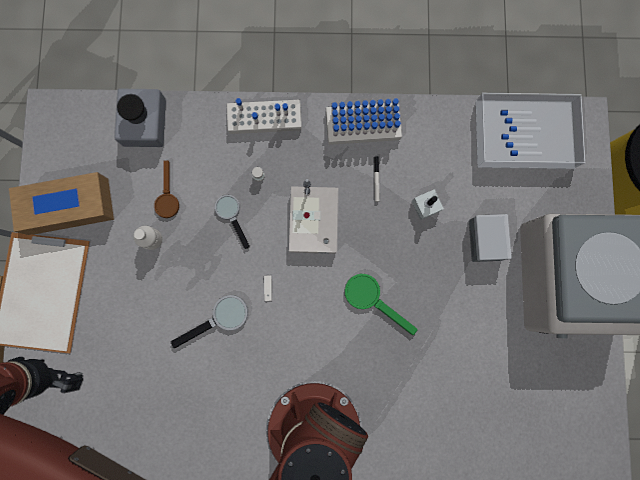

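View pics/scene0.png

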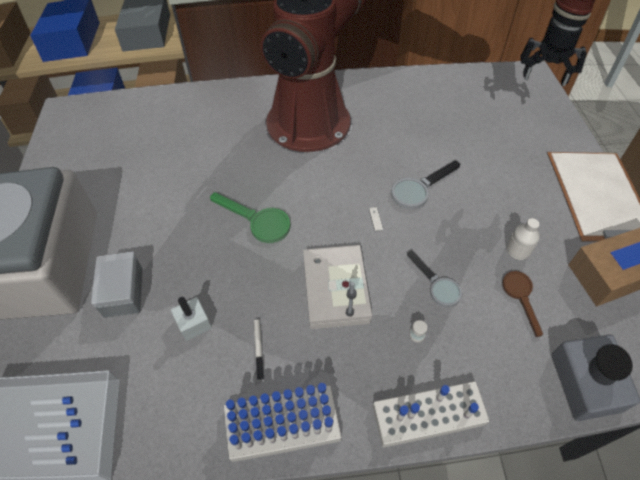

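```bash
cat > h.py <<'E'
import numpy as np, cv2
from rig import monitor, vision
def ray(P,uv):
    n=cv2.undistortPoints(np.array([[uv]],float),P["mtx"],P["dist_coeffs"])[0,0]
    R=np.array(P["R"]);c=-R.T@np.array(P["t"]); d=R.T@np.r_[n,1]; return c,d/np.linalg.norm(d)
def onz(P,uv,z):
    c,d=ray(P,uv); return c+d*(z-c[2])/d[2]
def tri(obs):
    A=np.zeros((3,3));b=np.zeros(3)
    for P,uv in obs:
        c,d=ray(P,uv);M=np.eye(3)-np.outer(d,d);A+=M;b+=M@c
    x=np.linalg.solve(A,b); return x,[float(np.linalg.norm((np.eye(3)-np.outer(ray(*o)[1],ray(*o)[1]))@(x-ray(*o)[0]))) for o in obs]
def proj(P,X):
    r=cv2.Rodrigues(np.array(P["R"]))[0]
    return cv2.projectPoints(np.array([X],float),r,np.array(P["t"],float),P["mtx"],P["dist_coeffs"])[0].ravel()
def shot(n,name):
    P=vision.camera_params(n); im=cv2.cvtColor(vision.grab_frame(n),cv2.COLOR_RGB2BGR)
    cv2.imwrite(f"pics/{name}.png",im); np.save(f"pics/{name}.npy",P,allow_pickle=True); return P,im
def load(name): return np.load(f"pics/{name}.npy",allow_pickle=True).item(), cv2.imread(f"pics/{name}.png")
E
python3 - <<'E'
from h import *
P=vision.camera_params("top")
for n,uv,z in [("viewer",(313,219),40),("button",(326,241),34),("smear",(307,215),43),("post",(307,184),162),("stylus top",(434,200),109),("block",(428,204),45),("lens",(228,207),12),("handle end",(245,246),14),("cassette",(268,288),5),("jar",(258,173),45)]:
    print(n,onz(P,uv,z).round(1))
p=vision.camera_params("wrist");R=p["R"];s=monitor.read_state()
print("cam in tool",s["orientation"].T@(-R.T@p["t"]-s["tool_pos"]), "R tool", (R@s["orientation"]).round(3))
E
```

```text
viewer [563.8   9.1  40. ]
button [504.3 -27.3  34. ]
smear [574.2  25.7  43. ]
post [632.7  25.6 162. ]
stylus top [ 607.2 -307.4  109. ]
block [ 609.2 -306.5   45. ]
lens [599.3 247.8  12. ]
handle end [489.7 196.6  14. ]
cassette [374.8 130.8   5. ]
jar [689.7 162.7  45. ]
cam in tool [  82.7202454     0.28726622 -125.34757155] R tool [[ 0.001  1.     0.001]
 [-0.946  0.001 -0.323]
 [-0.323 -0.     0.946]]
```

>>> drive_tool:
  xyz:
    - [0,0,-0.01]
    - [0,0,-0.01]
    - [0,0,-0.01]
    - [-0.024,-0.0255,0]
    - [-0.024,-0.0255,0]
    - [-0.024,-0.0255,0]
    - [-0.024,-0.0255,0]
    - [-0.024,-0.0255,0]
    - [-0.024,-0.0255,0]
    - [-0.024,-0.0255,0]
    - [-0.024,-0.0255,0]
    - [-0.024,-0.0255,0]
  twist:
    - [0,0,-0.1035]
    - [0,0,-0.1035]
    - [0,0,-0.1035]
    - [0,0,0]
    - [0,0,0]
    - [0,0,0]
    - [0,0,0]
    - [0,0,0]
    - [0,0,0]
    - [0,0,0]
    - [0,0,0]
    - [0,0,0]
  hand: [0.085,0.085,0.085,0.085,0.085,0.085,0.085,0.085,0.085,0.085,0.085,0.085]

```text
clock: 1.15
tool_pos: [399.9, 340.6, 279.9]
orientation: [[-1.0, -0.001, -0.0], [-0.001, 1.0, 0.0], [0.0, 0.0, -1.0]]
ft_force: [0.4, 0.4, -0.4]
gripper_width: 85.0
grasp_force: 0.0
```

>>> drive_tool:
  xyz:
    - [-0.024,-0.0255,0]
    - [-0.024,-0.0255,0]
    - [-0.024,-0.0255,0]
    - [-0.024,-0.0255,0]
    - [-0.024,-0.0255,0]
    - [0,0,0]
    - [0,0,0]
  twist:
    - [0,0,0]
    - [0,0,0]
    - [0,0,0]
    - [0,0,0]
    - [0,0,0]
    - [0,0,0]
    - [0,0,0]
  hand: [0.085,0.085,0.085,0.085,0.085,0.085,0.085]

```text
clock: 1.73
tool_pos: [519.9, 213.3, 279.3]
orientation: [[-1.0, 0.002, -0.001], [0.002, 1.0, -0.0], [0.001, -0.0, -1.0]]
ft_force: [-0.2, -0.5, 0.5]
gripper_width: 85.3
grasp_force: 0.0
```

Run:
```python
from h import *
P,im=shot("wrist","w1"); print(proj(P,[599,248,6]),proj(P,[574,26,43]))
```

```text
[351.27255353 266.38736565] [125.03826925 256.58184737]
```

>>> drive_tool:
  xyz:
    - [0,-0.039,0]
    - [0,-0.039,0]
    - [0,-0.039,0]
    - [0,-0.039,0]
    - [0,-0.039,0]
    - [0,0,0]
    - [0,0,0]
  twist:
    - [0,0,0]
    - [0,0,0]
    - [0,0,0]
    - [0,0,0]
    - [0,0,0]
    - [0,0,0]
    - [0,0,0]
  hand: [0.085,0.085,0.085,0.085,0.085,0.085,0.085]

```text
clock: 2.37
tool_pos: [518.9, 19.1, 280.1]
orientation: [[-1.0, 0.001, 0.0], [0.001, 1.0, 0.0], [-0.0, 0.0, -1.0]]
ft_force: [0.6, 0.5, 0.1]
gripper_width: 84.7
grasp_force: 0.0
```

Run:
```python
from h import *
P,im=shot("wrist","w2")
```

>>> drive_tool:
  xyz:
    - [-0.006,-0.036,0]
    - [-0.006,-0.036,0]
    - [-0.006,-0.036,0]
    - [-0.006,-0.036,0]
    - [-0.006,-0.036,0]
    - [-0.006,-0.036,0]
    - [-0.006,-0.036,0]
    - [-0.006,-0.036,0]
    - [-0.006,-0.036,0]
    - [0,0,0]
    - [0,0,0]
  twist:
    - [0,0,0]
    - [0,0,0]
    - [0,0,0]
    - [0,0,0]
    - [0,0,0]
    - [0,0,0]
    - [0,0,0]
    - [0,0,0]
    - [0,0,0]
    - [0,0,0]
    - [0,0,0]
  hand: [0.085,0.085,0.085,0.085,0.085,0.085,0.085,0.085,0.085,0.085,0.085]

```text
clock: 3.33
tool_pos: [574.2, -303.7, 278.7]
orientation: [[-1.0, -0.001, -0.001], [-0.001, 1.0, 0.002], [0.001, 0.002, -1.0]]
ft_force: [0.7, 0.9, -0.1]
gripper_width: 85.1
grasp_force: 0.0
```

Run:
```python
from h import *
P,im=shot("wrist","w3"); print(monitor.read_state()["tool_pos"])
ims=[load(n)[1] for n in("w1","w2","w3")]
cv2.imwrite("pics/m.png",np.vstack([np.hstack([cv2.resize(i,(400,300)) for i in ims[:2]]),np.hstack([cv2.resize(ims[2],(400,300)),np.zeros((300,400,3),np.uint8)])]))
```

```text
[ 574.25195983 -302.6660955   279.45085249]
```

View pics/m.png

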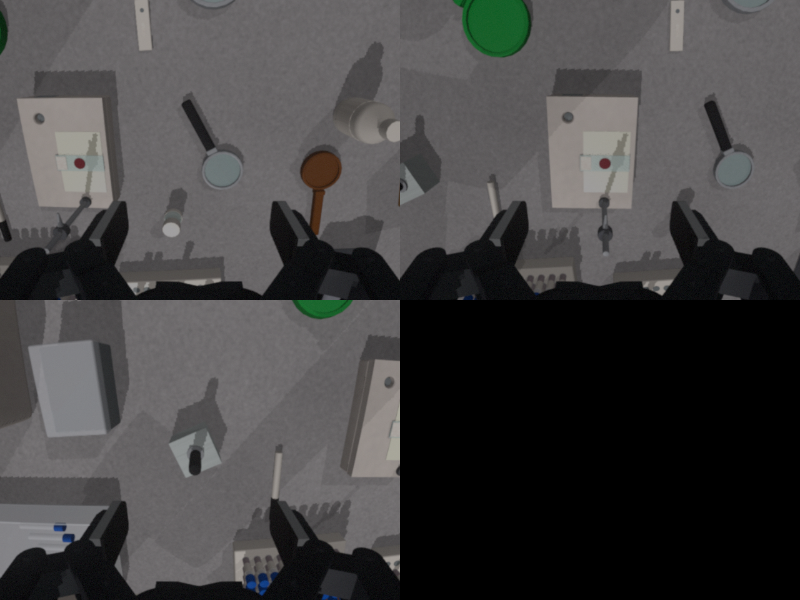

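Run:
```python
from h import *
a=load("w2")[1];b=load("w3")[1];c=load("w1")[1]
z=lambda i,x,y,w,h,s:cv2.resize(i[y:y+h,x:x+w],None,fx=s,fy=s,interpolation=cv2.INTER_CUBIC)
cv2.imwrite("pics/z1.png",np.hstack([z(a,220,150,160,270,2.2),z(b,260,200,110,100,4)[:400].repeat(1,0) if 0 else cv2.copyMakeBorder(z(b,260,200,110,100,4),0,194,0,0,cv2.BORDER_CONSTANT)]))
P,im=load("w3"); hsv=cv2.cvtColor(im,cv2.COLOR_BGR2HSV)
m=((hsv[...,2]<45)*255).astype(np.uint8); m[:,:260]=0;m[:,370:]=0;m[:200]=0;m[310:]=0
n,l,s,ce=cv2.connectedComponentsWithStats(m); print("grip",s[1:],ce[1:])
P,im=load("w2"); hsv=cv2.cvtColor(im,cv2.COLOR_BGR2HSV)
m=(((hsv[...,0]<8)|(hsv[...,0]>172))&(hsv[...,1]>120)).astype(np.uint8); m[:,:280]=0;m[:,380:]=0
n,l,s,ce=cv2.connectedComponentsWithStats(m); i=1+s[1:,4].argmax(); print("smear",s[i],ce[i],onz(P,ce[i],43))
for nm in ("w1","w2"):
    P,im=load(nm); g=cv2.cvtColor(im,cv2.COLOR_BGR2GRAY); q=proj(P,[504,-27,34]); x,y=q.astype(int); r=g[y-14:y+15,x-14:x+15]; print(nm,q); print(r[::2,::2])
```

```text
grip [[303 240  18  39 591]] [[311.91370558 259.5786802 ]]
smear [320 254  16  15 177] [327.4180791  261.38418079] [578.50962025  27.88804316  43.        ]
w1 [ 64.9985927  183.99461334]
[[141 141 140 142 142 141 141 142 141 142 143 143 142 143 142]
 [140 142 139 140 142 141 140 141 143 142 142 142 140 142 142]
 [140 139 139 141 140 140 140 140 140 141 141 141 141 140 141]
 [143 143 140 143 142 141 141 141 141 141 140 139 141 140 140]
 [142 143 141 141 140 141 139 142 140 142 144 142 140 139 141]
 [143 143 142 141 139 137 137 139 141 141 141 140 139 140 139]
 [143 143 139 129 117 103  98 115 130 142 142 141 140 141 140]
 [141 141 127 107  80  70  79  81  93 124 140 139 141 140 141]
 [141 137 117  78  62  80  89  86  84  90 134 141 141 139 142]
 [140 131 107  72  66  86  92  89  88  85 112 139 141 141 141]
 [140 131 106  72  68  78  88  88  92  88 100 136 142 141 141]
 [140 135 110  84  72  74  78  77  87  89  98 136 143 143 140]
 [141 138 123 103  79  75  69  66  74  75  93 136 141 139 142]
 [139 141 134 114  94  82  81  74  66  79 117 141 141 140 140]
 [141 141 140 132 117 101  94  
[... 309 characters left out ...]
0 138]
 [129 130 128 127 128 125 126 125 125 126 126 129 134 136 137]
 [129 128 128 129 127 123 117 112 117 126 129 136 137 137 137]
 [126 128 128 126 113  99  80  71  75  88 116 135 139 137 137]
 [125 129 127 111  87  80  79  78  80  78  79 119 138 138 138]
 [126 127 120  94  78  81  83  82  82  81  80  89 131 139 139]
 [126 126 111  79  74  82  83  84  87  86  87  79 123 136 139]
 [126 124 109  75  63  70  82  87  90  90  85  78 122 137 139]
 [126 127 114  80  64  64  69  77  89  86  82  89 123 138 139]
 [127 125 123  95  71  67  64  64  69  72  76 102 128 138 139]
 [127 127 127 119  99  85  74  69  73  75  93 119 137 138 137]
 [128 128 129 130 125 110  98  93  93 107 120 136 139 138 137]]
```

View pics/z1.png

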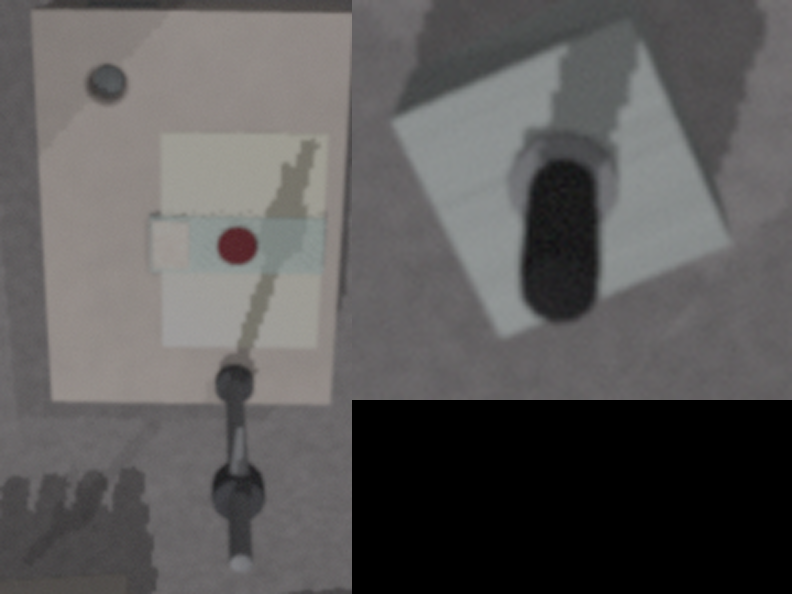

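Run:
```python
from h import *
P=load("w2")[0];P1=load("w1")[0];T=vision.camera_params("top")
rec=onz(P,(268.6,187.7),40);sm=onz(P,(327.4,261.4),43);pt=onz(P,(329.5,405.9),162);pb=onz(P,(326.4,324),40)
print("recess",rec,"w1",onz(P1,(64,185),40),"smear",sm,"post",pt,pb)
d=sm-rec; a=np.arctan2(d[1],d[0])-np.arctan2(55,70); print("dist",np.hypot(d[0],d[1]),np.hypot(55,70),"yaw",np.degrees(a))
d=pt-sm;print("post-smear",np.hypot(*d[:2]),"68; yaw",np.degrees(np.arctan2(d[1],d[0])))
for x in (.02,): 
  # pointer tip: expected on line smear->post 39 from smear; find z on ray
  c,dd=ray(P,(329.1,345.5)); u=(pt-sm)[:2]/np.hypot(*(pt-sm)[:2]); t=((sm[:2]+39*u-c[:2])@u)/(dd[:2]@u); print("tip",c+t*dd)
P=load("w3")[0]; print("stylus",onz(P,(312,271.2),109),onz(P,(313,245),49))
# loupe from w1
P,im=load("w1");hsv=cv2.cvtColor(im,cv2.COLOR_BGR2HSV)
g=hsv[...,2]
m=(g<50).astype(np.uint8);m[:150]=0;m[250:]=0;m[:,:280]=0;m[:,360:]=0
n,l,s,ce=cv2.connectedComponentsWithStats(m);i=1+s[1:,4].argmax();print(s[i],ce[i],onz(P,ce[i],12))
ys,xs=np.where(l==i);print(cv2.fitLine(np.array([onz(P,(x,y),12)[:2] for x,y in zip(xs,ys)],np.float32),cv2.DIST_L2,0,.1,.1).ravel())
m=((hsv[...,0]>80)&(hsv[...,0]<115)&(hsv[...,1]>25)&(g>90)).astype(np.uint8);m[:230]=0;m[310:]=0;m[:,:310]=0;m[:,400:]=0
n,l,s,ce=cv2.connectedComponentsWithStats(m);i=1+s[1:,4].argmax();print("lens",s[i],ce[i],onz(P,ce[i],8))
```

```text
recess [507.77359531 -26.04703405  40.        ] w1 [503.85269995 -24.28426038  40.        ] smear [578.52586796  27.87085836  43.        ] post [647.33900786  27.52425171 162.        ] [648.45457191  27.43044517  40.        ]
dist 88.9551752689263 89.02246907382428 yaw -0.8474382166935006
post-smear 68.81401280940788 68; yaw -0.28859212240340737
tip [617.52593641  27.78622781 126.9273273 ]
stylus [ 615.39215522 -308.27459626  109.        ] [ 614.32753669 -308.16864483   49.        ]
[ 291  159   53   82 1366] [316.56295754 199.36749634] [525.41084782 211.51717947  12.        ]
[8.8504499e-01 4.6550545e-01 5.2576947e+02 2.1170387e+02]
lens [365 260  15  21  54] [372.40740741 270.42592593] [602.83055037 270.30510124   8.        ]
```

>>> drive_tool:
  xyz:
    - [-0.0205,-0.003,0]
    - [-0.0205,-0.0025,0]
    - [0,0,0.03]
    - [0,0,0.03]
    - [0,0,0.03]
    - [0,0,0.03]
    - [0,0,0.03]
    - [0,0,0.02]
    - [0,0,0.02]
    - [0,0,0]
    - [0,0,0]
  twist:
    - [0,0,0]
    - [0,0,0]
    - [0,0,0]
    - [0,0,0]
    - [0,0,0]
    - [0,0,0]
    - [0,0,0]
    - [0,0,0]
    - [0,0,0]
    - [0,0,0]
    - [0,0,0]
  hand: [0.085,0.085,0.085,0.085,0.085,0.085,0.085,0.085,0.085,0.085,0.085]

```text
clock: 4.3
tool_pos: [614.6, -307.2, 89.9]
orientation: [[-1.0, -0.003, -0.001], [-0.003, 1.0, 0.001], [0.001, 0.001, -1.0]]
ft_force: [0.2, 0.4, 0.1]
gripper_width: 85.5
grasp_force: 0.0
```

Run:
```python
from h import *
P,im=shot("wrist","w4"); print(monitor.read_state()["tool_pos"],proj(P,[615,-308,109]))
```

```text
[ 615.33541795 -308.24394655   91.50713367] [315.18723068 382.93569317]
```

View pics/w4.png

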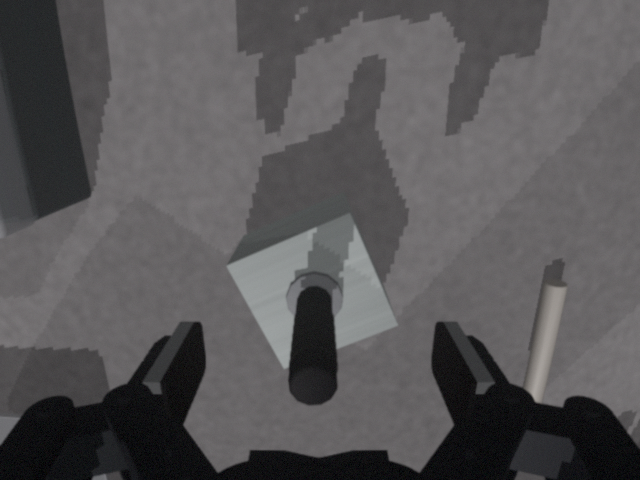

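>>> drive_tool:
  xyz:
    - [0,0,0]
    - [0,0,0]
    - [0,0,0]
    - [0,0,0]
    - [0,0,0]
    - [0,0,0]
    - [0,0,0]
    - [0,0,0]
    - [0,0,0]
    - [0,0,0]
    - [0,0,0]
    - [0,0,0]
  twist:
    - [0,0,0]
    - [0,0,0]
    - [0,0,0]
    - [0,0,0]
    - [0,0,0]
    - [0,0,0]
    - [0,0,0]
    - [0,0,0]
    - [0,0,0]
    - [0,0,0]
    - [0,0,0]
    - [0,0,0]
  hand: [0,0,0,0,0,0,0,0,0,0,0,0]

```text
clock: 5.35
tool_pos: [614.6, -309.8, 90.1]
orientation: [[-1.0, -0.001, 0.0], [-0.001, 1.0, -0.0], [-0.0, -0.0, -1.0]]
ft_force: [-0.4, -0.7, 2.1]
gripper_width: 14.6
grasp_force: 58.4
```

>>> drive_tool:
  xyz:
    - [0,0,-0.02]
    - [0,0,-0.03]
    - [0,0,-0.03]
    - [0.012,0.0315,0]
    - [0.012,0.0315,0]
    - [0.012,0.0315,0]
    - [0.012,0.0315,0]
    - [0.012,0.0315,0]
    - [0.012,0.0315,0]
    - [0.012,0.0315,0]
    - [0.012,0.0315,0]
    - [0.011,0.03,0]
  twist:
    - [0,0,0]
    - [0,0,0]
    - [0,0,0]
    - [0,0,0]
    - [0,0,0]
    - [0,0,0]
    - [0,0,0]
    - [0,0,0]
    - [0,0,0]
    - [0,0,0]
    - [0,0,0]
    - [0,0,0]
  hand: [0,0,0,0,0,0,0,0,0,0,0,0]

```text
clock: 6.35
tool_pos: [506.3, -26.2, 169.8]
orientation: [[-1.0, -0.001, -0.0], [-0.001, 1.0, 0.0], [0.0, 0.0, -1.0]]
ft_force: [1.1, -0.1, -0.9]
gripper_width: 14.4
grasp_force: 58.6
```

>>> drive_tool:
  xyz:
    - [0,0,0.01]
    - [0,0,0.01]
    - [0,0,0.01]
    - [0,0,0]
    - [0,0,0]
  twist:
    - [0,0,0]
    - [0,0,0]
    - [0,0,0]
    - [0,0,0]
    - [0,0,0]
  hand: [0,0,0,0,0]

```text
clock: 6.77
tool_pos: [506.9, -28.5, 138.8]
orientation: [[-1.0, 0.001, -0.002], [0.001, 1.0, 0.001], [0.002, 0.001, -1.0]]
ft_force: [0.9, 0.6, -0.2]
gripper_width: 14.9
grasp_force: 58.7
```

Run:
```python
from h import *
P,im=shot("wrist","w5"); Ps,ims=shot("scene","s5"); Pt,imt=shot("top","t5");
t=np.mean([(monitor.read_state()["tool_pos"]) for _ in range(5)],0);print(t)
print(proj(P,[t[0],t[1],t[2]-85]),proj(P,[507.8,-26,40]),proj(Ps,[507.8,-26,40]))
a=im[120:420,160:480];b=ims[220:300,280:370]
cv2.imwrite("pics/z5.png",np.hstack([cv2.resize(a,(480,450)),cv2.copyMakeBorder(cv2.resize(b,None,fx=3.5,fy=3.5),0,170,0,0,cv2.BORDER_CONSTANT)]))
```

```text
[507.67830716 -28.51803609 140.29601113]
[317.90883169 264.09289218] [322.21141714 254.66946529] [317.2102073  259.67857054]
```

View pics/z5.png

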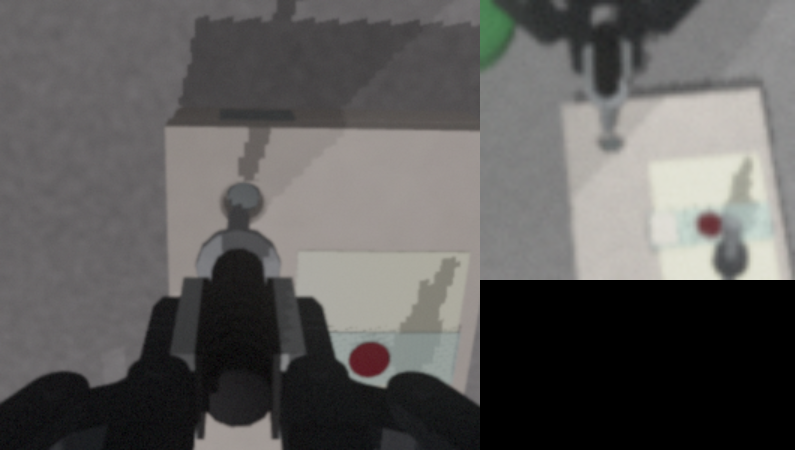

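>>> drive_tool:
  xyz:
    - [0,0.0018,0]
    - [0,0,0.005]
    - [0,0,0.005]
    - [0,0,0.004]
    - [0,0,0.003]
    - [0,0,0]
    - [0,0,0]
  twist:
    - [0,0,0]
    - [0,0,0]
    - [0,0,0]
    - [0,0,0]
    - [0,0,0]
    - [0,0,0]
    - [0,0,0]
  hand: [0,0,0,0,0,0,0]

```text
clock: 7.5
tool_pos: [507.2, -25.9, 122.7]
orientation: [[-1.0, -0.001, -0.0], [-0.001, 1.0, 0.0], [0.0, 0.0, -1.0]]
ft_force: [0.5, 0.1, 0.2]
gripper_width: 14.5
grasp_force: 58.7
```

>>> drive_tool:
  xyz:
    - [0,0,0.002]
    - [0,0,0.002]
    - [0,0,0.001]
    - [0,0,0.001]
    - [0,0,0]
    - [0,0,0]
  twist:
    - [0,0,0]
    - [0,0,0]
    - [0,0,0]
    - [0,0,0]
    - [0,0,0]
    - [0,0,0]
  hand: [0,0,0,0,0,0]

```text
clock: 8.0
tool_pos: [507.5, -26.0, 117.2]
orientation: [[-1.0, -0.001, 0.0], [-0.001, 1.0, -0.0], [-0.0, -0.0, -1.0]]
ft_force: [0.2, -0.7, 1.4]
gripper_width: 14.6
grasp_force: 58.7
```

>>> drive_tool:
  xyz:
    - [0,0,0.001]
    - [0,0,0.001]
    - [0,0,0]
    - [0,0,0]
  twist:
    - [0,0,0]
    - [0,0,0]
    - [0,0,0]
    - [0,0,0]
  hand: [0,0,0,0]

```text
clock: 8.33
tool_pos: [507.5, -26.1, 115.2]
orientation: [[-1.0, -0.001, 0.0], [-0.001, 1.0, -0.0], [-0.0, -0.0, -1.0]]
ft_force: [0.1, -1.1, 2.9]
gripper_width: 14.5
grasp_force: 58.8
```

>>> drive_tool:
  xyz:
    - [0,0,0.001]
    - [0,0,0]
    - [0,0,0]
  twist:
    - [0,0,0]
    - [0,0,0]
    - [0,0,0]
  hand: [0,0,0]

```text
clock: 8.58
tool_pos: [507.7, -26.1, 114.8]
orientation: [[-1.0, -0.001, 0.001], [-0.001, 1.0, -0.0], [-0.001, -0.0, -1.0]]
ft_force: [-0.1, 0.0, 7.9]
gripper_width: 14.3
grasp_force: 59.8
```

>>> drive_tool:
  xyz:
    - [0,0,0.001]
    - [0,0,0]
    - [0,0,0]
  twist:
    - [0,0,0]
    - [0,0,0]
    - [0,0,0]
  hand: [0,0,0]

```text
clock: 8.83
tool_pos: [508.0, -26.1, 114.6]
orientation: [[-1.0, -0.001, 0.002], [-0.001, 1.0, -0.0], [-0.002, -0.0, -1.0]]
ft_force: [-3.1, 0.7, 14.1]
gripper_width: 14.5
grasp_force: 60.4
```

Run:
```python
from h import *
P,im=shot("wrist","w6"); a=load("w5")[1]; Ps,i2=shot("scene","s6"); b=load("s5")[1]
u=proj(Ps,[575,5,40]).astype(int); print(u, b[u[1]-8:u[1]+8,u[0]-8:u[0]+8].mean((0,1)), i2[u[1]-8:u[1]+8,u[0]-8:u[0]+8].mean((0,1)))
```

```text
[334 284] [200.484375   209.48046875 206.8984375 ] [200.72265625 209.75       207.29296875]
```

>>> drive_tool:
  xyz:
    - [0,0,-0.012]
    - [0,0,-0.02]
    - [0,0,-0.025]
    - [-0.012,-0.0315,0]
    - [-0.012,-0.0315,0]
    - [-0.012,-0.0315,0]
    - [-0.012,-0.0315,0]
    - [-0.012,-0.0315,0]
    - [-0.012,-0.0315,0]
    - [-0.012,-0.0315,0]
    - [-0.012,-0.0315,0]
    - [-0.011,-0.0318,0]
  twist:
    - [0,0,0]
    - [0,0,0]
    - [0,0,0]
    - [0,0,0]
    - [0,0,0]
    - [0,0,0]
    - [0,0,0]
    - [0,0,0]
    - [0,0,0]
    - [0,0,0]
    - [0,0,0]
    - [0,0,0]
  hand: [0,0,0,0,0,0,0,0,0,0,0,0]

```text
clock: 9.93
tool_pos: [614.6, -311.1, 169.4]
orientation: [[-1.0, -0.001, -0.001], [-0.001, 1.0, 0.001], [0.001, 0.001, -1.0]]
ft_force: [0.5, -0.3, -0.0]
gripper_width: 14.6
grasp_force: 58.9
```

>>> drive_tool:
  xyz:
    - [0,0,0]
    - [0,0,0]
    - [0,0,0.01]
    - [0,0,0.01]
    - [0,0,0.01]
    - [0,0,0.005]
    - [0,0,0]
    - [0,0,0]
  twist:
    - [0,0,0]
    - [0,0,0]
    - [0,0,0]
    - [0,0,0]
    - [0,0,0]
    - [0,0,0]
    - [0,0,0]
    - [0,0,0]
  hand: [0,0,0,0,0,0,0,0]

```text
clock: 10.6
tool_pos: [614.3, -309.0, 134.6]
orientation: [[-1.0, -0.001, -0.001], [-0.001, 1.0, 0.001], [0.001, 0.001, -1.0]]
ft_force: [0.2, -0.0, -1.1]
gripper_width: 14.6
grasp_force: 58.9
```

>>> drive_tool:
  xyz:
    - [0,0,0.005]
    - [0,0,0.005]
    - [0,0,0.008]
    - [0,0,0.01]
    - [0,0,0.01]
    - [0,0,0]
    - [0,0,0]
  twist:
    - [0,0,0]
    - [0,0,0]
    - [0,0,0]
    - [0,0,0]
    - [0,0,0]
    - [0,0,0]
    - [0,0,0]
  hand: [0,0,0,0,0,0,0]

```text
clock: 11.18
tool_pos: [613.9, -309.3, 95.5]
orientation: [[-1.0, -0.001, -0.002], [-0.001, 1.0, 0.001], [0.002, 0.001, -1.0]]
ft_force: [0.0, 0.3, -0.4]
gripper_width: 14.6
grasp_force: 58.9
```

>>> drive_tool:
  xyz:
    - [0,0,0.002]
    - [0,0,0.002]
    - [0,0,0.002]
    - [0,0,0]
    - [0,0,0]
  twist:
    - [0,0,0]
    - [0,0,0]
    - [0,0,0]
    - [0,0,0]
    - [0,0,0]
  hand: [0,0,0,0,0]

```text
clock: 11.6
tool_pos: [614.6, -309.7, 91.0]
orientation: [[-1.0, -0.001, 0.0], [-0.001, 1.0, 0.0], [-0.0, 0.0, -1.0]]
ft_force: [0.2, -0.0, -0.5]
gripper_width: 14.9
grasp_force: 58.9
```

>>> drive_tool:
  xyz:
    - [0,0,0.001]
    - [0,0,0]
    - [0,0,0]
  twist:
    - [0,0,0]
    - [0,0,0]
    - [0,0,0]
  hand: [0,0,0]

```text
clock: 11.85
tool_pos: [614.6, -309.8, 90.1]
orientation: [[-1.0, -0.001, 0.0], [-0.001, 1.0, -0.0], [-0.0, -0.0, -1.0]]
ft_force: [-0.4, -0.4, -0.0]
gripper_width: 14.9
grasp_force: 58.9
```

>>> drive_tool:
  xyz:
    - [0,0,0]
    - [0,0,0]
    - [0,0,0]
    - [0,0,0]
    - [0,0,0]
    - [0,0,0]
    - [0,0,0]
    - [0,0,0]
  twist:
    - [0,0,0]
    - [0,0,0]
    - [0,0,0]
    - [0,0,0]
    - [0,0,0]
    - [0,0,0]
    - [0,0,0]
    - [0,0,0]
  hand: [0.02,0.03,0.04,0.06,0.085,0.085,0.085,0.085]

```text
clock: 12.52
tool_pos: [614.6, -309.7, 90.0]
orientation: [[-1.0, -0.001, 0.0], [-0.001, 1.0, 0.0], [-0.0, 0.0, -1.0]]
ft_force: [-1.1, -0.8, 0.6]
gripper_width: 85.1
grasp_force: 0.0
```

>>> drive_tool:
  xyz:
    - [0,0,0]
    - [0,0,0]
    - [0,0,-0.03]
    - [0,0,-0.04]
    - [0,0,-0.04]
    - [0,0,-0.04]
    - [0,0,-0.04]
    - [0.01,0.03,0]
    - [0.01,0.03,0]
    - [0.01,0.03,0]
    - [0,0,0]
    - [0,0,0]
  twist:
    - [0,0,0]
    - [0,0,0]
    - [0,0,0]
    - [0,0,0]
    - [0,0,0]
    - [0,0,0]
    - [0,0,0]
    - [0,0,0]
    - [0,0,0]
    - [0,0,0]
    - [0,0,0]
    - [0,0,0]
  hand: [0.085,0.085,0.085,0.085,0.085,0.085,0.085,0.085,0.085,0.085,0.085,0.085]

```text
clock: 13.52
tool_pos: [584.4, -218.4, 280.5]
orientation: [[-1.0, -0.003, 0.001], [-0.003, 1.0, -0.0], [-0.001, -0.0, -1.0]]
ft_force: [-0.1, -0.9, 0.5]
gripper_width: 84.5
grasp_force: 0.0
```

Run:
```python
from h import *
P,im=shot("wrist","w7"); q=proj(P,[615,-308,109]);print(monitor.read_state()["tool_pos"],q)
g=cv2.cvtColor(im,cv2.COLOR_BGR2GRAY);m=(g<45).astype(np.uint8)
n,l,s,ce=cv2.connectedComponentsWithStats(m)
for i in range(1,n):
  if 200<s[i,4]<3000 and abs(ce[i]-q).max()<70: print(s[i],ce[i],onz(P,ce[i],79))
```

```text
[ 584.58435655 -219.51816412  280.33717928] [204.10265423 256.94099964]
[194 228  33  38 676] [209.80621302 246.89201183] [ 617.21320512 -311.28870063   79.        ]
```

>>> drive_tool:
  xyz:
    - [0,0.035,0]
    - [0,0.035,0]
    - [0,0.035,0]
    - [0,0.035,0]
    - [0,0.035,0]
    - [0,0.035,0]
    - [0,0.035,0]
    - [0,0,0]
    - [0,0,0]
    - [0,0,0]
  twist:
    - [0,0,0]
    - [0,0,0]
    - [0,0,0]
    - [0,0,0]
    - [0,0,0]
    - [0,0,0]
    - [0,0,0]
    - [0,0,0]
    - [0,0,0]
    - [0,0,0]
  hand: [0.085,0.085,0.085,0.085,0.085,0.085,0.085,0.085,0.085,0.085]

```text
clock: 14.4
tool_pos: [584.8, 24.3, 279.8]
orientation: [[-1.0, -0.0, 0.0], [-0.0, 1.0, -0.0], [-0.0, -0.0, -1.0]]
ft_force: [-1.4, -1.4, -0.9]
gripper_width: 85.2
grasp_force: 0.0
```

Run:
```python
from h import *
shot("wrist","w8")
```

>>> drive_tool:
  xyz:
    - [0.012,0.038,0.01]
    - [0.012,0.038,0.01]
    - [0.012,0.038,0.01]
    - [0.011,0.038,0.01]
    - [0.01,0.037,0.01]
    - [0,0,0.02]
    - [0,0,0.02]
    - [0,0,0]
    - [0,0,0]
    - [0,0,0]
  twist:
    - [0,0,0]
    - [0,0,0]
    - [0,0,0]
    - [0,0,-0.1]
    - [0,0,-0.1]
    - [0,0,-0.12]
    - [0,0,-0.12]
    - [0,0,0]
    - [0,0,0]
    - [0,0,0]
  hand: [0.085,0.085,0.085,0.085,0.085,0.085,0.085,0.085,0.085,0.085]

```text
clock: 15.28
tool_pos: [524.4, 211.9, 191.1]
orientation: [[-0.907, -0.421, 0.001], [-0.421, 0.907, 0.0], [-0.001, -0.0, -1.0]]
ft_force: [0.4, -0.7, 0.6]
gripper_width: 85.1
grasp_force: 0.0
```

Run:
```python
from h import *
P,im=shot("wrist","w9"); s=monitor.read_state();print(s["tool_pos"],s["orientation"].round(3),proj(P,[526,212,12]))
P8,a=load("w8");print(proj(P8,[617.5,27.8,127]))
x,y=proj(P8,[617.5,27.8,127]).astype(int)
c=cv2.resize(a[y-50:y+50,x-50:x+50],(400,400),interpolation=cv2.INTER_CUBIC)
P2,b=load("w2");x2,y2=329,345;c2=cv2.resize(b[y2-50:y2+50,x2-50:x2+50],(400,400),interpolation=cv2.INTER_CUBIC)
print(x,y)
# top-right of a 800x600: full w9 scaled
cv2.imwrite("pics/z9.png",np.vstack([cv2.resize(np.hstack([c,c2]),(600,300)),cv2.copyMakeBorder(cv2.resize(im,(400,300)),0,0,0,200,cv2.BORDER_CONSTANT)]))
```

```text
[524.65554484 212.10849109 191.56086023] [[-0.907 -0.422  0.002]
 [-0.422  0.907  0.   ]
 [-0.002 -0.001 -1.   ]] [317.83641504 218.85438418]
[322.89194002 269.17747274]
322 269
```

View pics/z9.png

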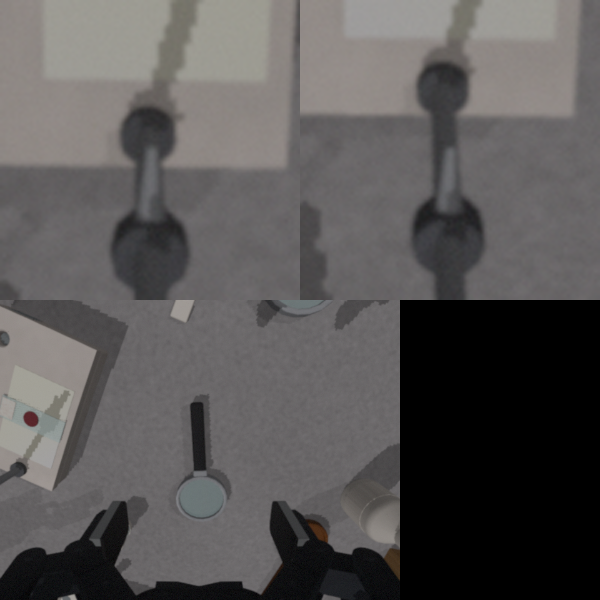

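Run:
```python
from h import *
print("tip",tri([(load("w8")[0],(322.3,267.3)),(load("w2")[0],(328.3,344.3))]))
P8,a=load("w8");h8=cv2.cvtColor(a,cv2.COLOR_BGR2HSV)
m=(((h8[...,0]<8)|(h8[...,0]>172))&(h8[...,1]>120)).astype(np.uint8);m[:,:220]=0;m[:,420:]=0;m[:100]=0;m[300:]=0
n,l,s,ce=cv2.connectedComponentsWithStats(m); i=1+s[1:,4].argmax();print("smear",s[i],ce[i],onz(P8,ce[i],43))
P,im=load("w9");g=cv2.cvtColor(im,cv2.COLOR_BGR2GRAY)
m=(g<45).astype(np.uint8);m[:150]=0;m[285:]=0;m[:,:290]=0;m[:,350:]=0
n,l,s,ce=cv2.connectedComponentsWithStats(m);i=1+s[1:,4].argmax();print(s[i],ce[i])
ys,xs=np.where(l==i);pts=np.array([onz(P,(x,y),14)[:2] for x,y in zip(xs,ys)],np.float32)
r=cv2.minAreaRect(pts);L=cv2.fitLine(pts,cv2.DIST_L2,0,.1,.1).ravel();print("handle",r,L,np.degrees(np.arctan2(L[1],L[0])))
print(m[270:286,310:330].sum(1))
# lens: edge of rim -> ellipse; light pixels
reg=np.zeros_like(m);reg[268:372,270:380]=1
m2=((g>108)&(reg>0)).astype(np.uint8);m2=cv2.morphologyEx(m2,cv2.MORPH_OPEN,np.ones((3,3)))
n,l,s,ce=cv2.connectedComponentsWithStats(m2);i=1+s[1:,4].argmax();cn=max(cv2.findContours((l==i).astype(np.uint8),0,2)[0],key=len)
hp=np.array([onz(P,p[0],12)[:2] for p in cv2.convexHull(cn)],np.float32);print("lens",s[i],cv2.minEnclosingCircle(hp),cv2.fitEllipse(hp), g[320,265:385:4])
```

```text
tip (array([615.42755416,  27.21896734, 128.43000468]), [0.12210017692311469, 0.12210017692310966])
smear [314 185  17  17 215] [322.11162791 193.26976744] [578.17363981  27.71316487  43.        ]
[ 305  164   25  109 2084] [316.99520154 217.04174664]
handle ((526.65576171875, 211.72091674804688), (86.62368774414062, 15.005743980407715), 27.812992095947266) [8.8445050e-01 4.6663398e-01 5.2499854e+02 2.1085727e+02] 27.816021
[19 18  6  0  0  0  0  0  0  0  0  0  0  0  0  0]
lens [ 282  284   80   74 3852] ((607.9281616210938, 259.3351745605469), 41.12529373168945) ((608.657958984375, 257.3139953613281), (67.31086730957031, 82.4001693725586), 146.3237762451172) [103 100  91  95 102 110 112 115 116 113 114 114 115 114 113 115 115 115
 115 113 112 112 113 106 111 100 107 107 106 105]
```

>>> drive_tool:
  xyz:
    - [-0.0082,-0.001,0.01]
    - [0,0,0.03]
    - [0,0,0.03]
    - [0,0,0.03]
    - [0,0,0.03]
    - [0,0,0.02]
    - [0,0,0.01]
    - [0,0,0]
    - [0,0,0]
  twist:
    - [0,0,-0.05]
    - [0,0,0]
    - [0,0,0]
    - [0,0,0]
    - [0,0,0]
    - [0,0,0]
    - [0,0,0]
    - [0,0,0]
    - [0,0,0]
  hand: [0.05,0.05,0.05,0.05,0.05,0.05,0.05,0.05,0.05]

```text
clock: 16.08
tool_pos: [532.3, 215.4, 31.4]
orientation: [[-0.883, -0.47, 0.001], [-0.47, 0.883, 0.0], [-0.001, -0.0, -1.0]]
ft_force: [-0.3, 0.4, 0.6]
gripper_width: 50.1
grasp_force: 0.0
```

Run:
```python
from h import *
P,im=shot("wrist","w10"); s=monitor.read_state();print(s["tool_pos"],s["orientation"].round(3))
cv2.imwrite("pics/z10.png",im)
```

```text
[532.88892931 215.60246324  32.12594357] [[-0.883 -0.47   0.003]
 [-0.47   0.883  0.   ]
 [-0.003 -0.001 -1.   ]]
```

View pics/z10.png

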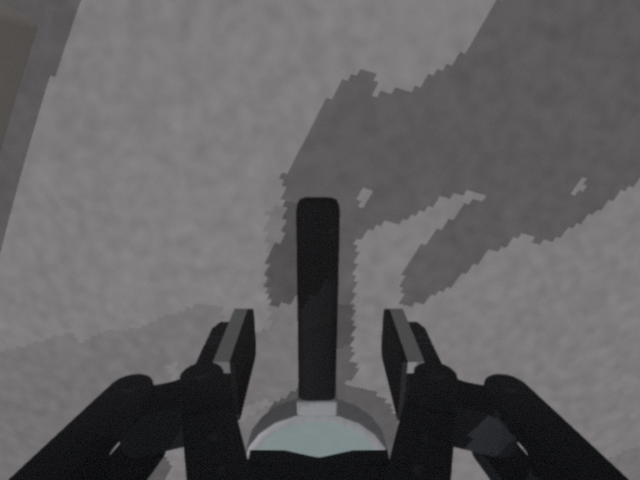

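>>> drive_tool:
  xyz:
    - [0,0,0.004]
    - [0,0,0.0045]
    - [0,0,0]
    - [0,0,0]
  twist:
    - [0,0,0]
    - [0,0,0]
    - [0,0,0]
    - [0,0,0]
  hand: [0.05,0.04,0.03,0.025]

```text
clock: 16.47
tool_pos: [531.4, 215.7, 21.6]
orientation: [[-0.882, -0.471, 0.0], [-0.471, 0.882, 0.0], [-0.0, 0.0, -1.0]]
ft_force: [0.1, 0.3, -0.6]
gripper_width: 25.0
grasp_force: 0.0
```

>>> drive_tool:
  xyz:
    - [0,0,0]
    - [0,0,0]
    - [0,0,0]
    - [0,0,0]
    - [0,0,0]
    - [0,0,0]
    - [0,0,0]
    - [0,0,0]
    - [0,0,0]
  twist:
    - [0,0,0]
    - [0,0,0]
    - [0,0,0]
    - [0,0,0]
    - [0,0,0]
    - [0,0,0]
    - [0,0,0]
    - [0,0,0]
    - [0,0,0]
  hand: [0,0,0,0,0,0,0,0,0]

```text
clock: 17.22
tool_pos: [531.7, 215.7, 22.0]
orientation: [[-0.882, -0.471, 0.001], [-0.471, 0.882, 0.0], [-0.001, -0.0, -1.0]]
ft_force: [-0.8, 0.0, 5.5]
gripper_width: 14.0
grasp_force: 60.6
```

>>> drive_tool:
  xyz:
    - [0,0,-0.005]
    - [0,0,-0.01]
    - [0,0,-0.02]
    - [0,0,-0.025]
    - [0,0,-0.028]
    - [0,0,-0.03]
    - [0,0,-0.03]
    - [0,0,-0.03]
    - [0,0,-0.02]
    - [0,0,0]
  twist:
    - [0,0,0]
    - [0,0,0]
    - [0,0,0]
    - [0,0,0]
    - [0,0,0]
    - [0,0,0]
    - [0,0,0]
    - [0,0,0]
    - [0,0,0]
    - [0,0,0]
  hand: [0,0,0,0,0,0,0,0,0,0]

```text
clock: 18.05
tool_pos: [533.2, 215.9, 225.5]
orientation: [[-0.882, -0.471, 0.007], [-0.471, 0.882, 0.001], [-0.007, -0.002, -1.0]]
ft_force: [0.0, 0.1, 0.0]
gripper_width: 13.9
grasp_force: 59.8
```

>>> drive_tool:
  xyz:
    - [0.008,-0.012,0]
    - [0.015,-0.022,0]
    - [0.0158,-0.0232,0]
    - [0.0158,-0.0232,0]
    - [0.0158,-0.0232,0]
    - [0.0158,-0.0232,0]
    - [0.0158,-0.0232,0]
    - [0.015,-0.022,0]
    - [0.008,-0.012,0]
    - [0,0,0]
    - [0,0,0]
    - [0,0,0]
  twist:
    - [0,0,0]
    - [0,0,0]
    - [0,0,0]
    - [0,0,0]
    - [0,0,0]
    - [0,0,0]
    - [0,0,0]
    - [0,0,0]
    - [0,0,0]
    - [0,0,0]
    - [0,0,0]
    - [0,0,0]
  hand: [0,0,0,0,0,0,0,0,0,0,0,0]

```text
clock: 19.05
tool_pos: [507.7, -5.0, 219.3]
orientation: [[-0.882, -0.471, -0.0], [-0.471, 0.882, 0.001], [0.0, 0.001, -1.0]]
ft_force: [-0.4, 0.4, -0.4]
gripper_width: 14.0
grasp_force: 59.8
```

Run:
```python
from h import *
P,im=shot("wrist","w11"); s=monitor.read_state();print(s["tool_pos"],s["orientation"].round(3))
T,t=shot("top","t11");S,sc=shot("scene","s11")
L=np.r_[s["tool_pos"]-80*s["orientation"][:,0]-[0,0,16]];print(L,proj(P,L),proj(T,L),proj(S,L))
u=proj(T,L).astype(int);v=proj(S,L).astype(int)
c=lambda i,p,r:cv2.resize(i[p[1]-r:p[1]+r,p[0]-r:p[0]+r],(300,300),interpolation=cv2.INTER_CUBIC)
b=proj(T,[615,-308,80]).astype(int);
cv2.imwrite("pics/z11.png",np.vstack([np.hstack([c(t,u,40),c(sc,v,40)]),np.hstack([cv2.resize(im,(400,300)),c(t,b,30)[:,:200]])]))
```

```text
[507.7144446   -4.72790924 219.33201417] [[-0.882 -0.472 -0.   ]
 [-0.472  0.882  0.   ]
 [ 0.     0.001 -1.   ]]
[578.24442014  33.02818323 203.32638659] [318.89302136 473.80203463] [303.48663959 201.95116469] [351.18175036 240.78500627]
```

View pics/z11.png

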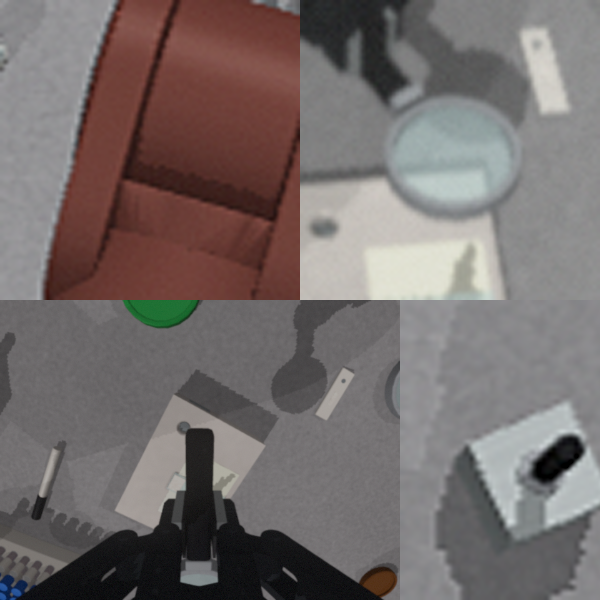

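>>> drive_tool:
  xyz:
    - [0.0025,-0.0046,0]
    - [0,0,0]
    - [0,0,0]
    - [0,0,0.01]
    - [0,0,0.015]
    - [0,0,0.015]
    - [0,0,0.015]
    - [0,0,0.01]
    - [0,0,0.004]
    - [0,0,0]
    - [0,0,0]
    - [0,0,0]
  twist:
    - [0,0,0]
    - [0,0,0]
    - [0,0,0]
    - [0,0,0]
    - [0,0,0]
    - [0,0,0]
    - [0,0,0]
    - [0,0,0]
    - [0,0,0]
    - [0,0,0]
    - [0,0,0]
    - [0,0,0]
  hand: [0,0,0,0,0,0,0,0,0,0,0,0]

```text
clock: 20.2
tool_pos: [508.3, -10.9, 151.4]
orientation: [[-0.882, -0.471, 0.001], [-0.471, 0.882, -0.0], [-0.001, -0.001, -1.0]]
ft_force: [0.3, 0.3, -1.2]
gripper_width: 14.4
grasp_force: 59.8
```

Run:
```python
from h import *
S,sc=shot("scene","s12"); s=monitor.read_state();print(s["tool_pos"],s["orientation"].round(3))
P0,s0=vision.camera_params("scene"),cv2.imread("pics/scene0.png")
L=np.r_[s["tool_pos"]-80*s["orientation"][:,0]-[0,0,16]];v=proj(S,L).astype(int);print(L,proj(S,L),"tip",proj(S,[617,27.7,127.5]),"smear",proj(S,[578.3,27.8,43]))
o=(v[0]-30,v[1]-20);print(o)
c=lambda i:cv2.resize(i[o[1]:o[1]+80,o[0]:o[0]+50],(400,560),interpolation=cv2.INTER_CUBIC)
cv2.imwrite("pics/z12.png",np.hstack([c(sc),c(s0)]))
```

```text
[508.35448898 -10.93586111 151.46972517] [[-0.882 -0.471  0.002]
 [-0.471  0.882 -0.   ]
 [-0.001 -0.001 -1.   ]]
[578.91342829  26.76595806 135.56414569] [346.59779057 260.8202418 ] tip [349.62909173 279.10739278] smear [345.4009061 283.7000751]
(np.int64(316), np.int64(240))
```

View pics/z12.png

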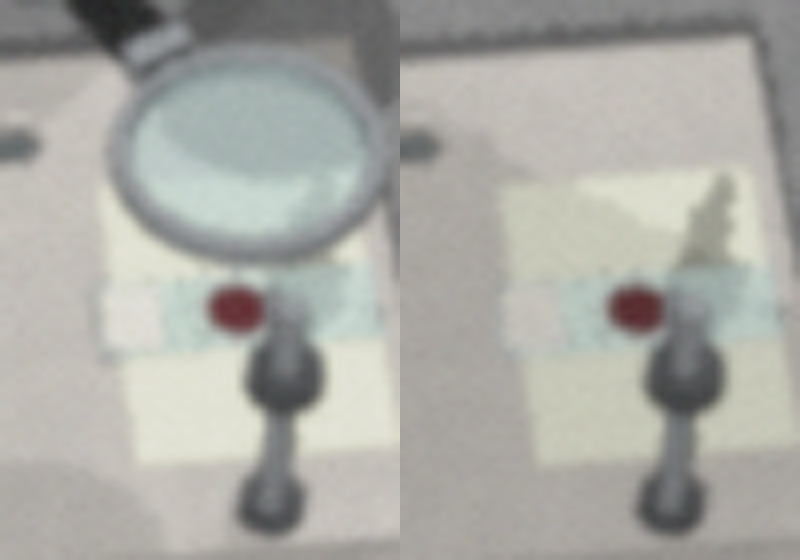

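Run:
```python
from h import *
S=vision.camera_params("scene")
for z in (40,124,128,132,162): print(z,proj(S,[646.5,27.5,z]).round(1))
print("tip",[proj(S,[617.3,27.7,z]).round(1) for z in(124,128,132)])
sc=load("s12")[1];g=cv2.cvtColor(sc,cv2.COLOR_BGR2GRAY).astype(int)
print(g[276:316,345:358])
for n in("w2","w8"):
    P,im=load(n);g=cv2.cvtColor(im,cv2.COLOR_BGR2GRAY)
    print(n,[(z,proj(P,[646.5,27.5,z]).round(1).tolist()) for z in (40,122,128,134,162)],[(z,proj(P,[617.3,27.7,z]).round(1).tolist()) for z in(124,128,132)])
    u=proj(P,[617.3,27.7,128]).astype(int);print(u-[6,14]);print(g[u[1]-14:u[1]+45,u[0]-6:u[0]+7])
```

```text
40 [349.7 312.5]
124 [351.6 293. ]
128 [351.7 292. ]
132 [351.8 291. ]
162 [352.6 283.2]
tip [array([349.6, 280.1]), array([349.7, 279.1]), array([349.8, 278.1])]
[[129 130 128 131 131 129 126 122 125 127 141 152 179]
 [144 144 140 142 142 137 135 134 145 149 158 165 175]
 [170 177 180 177 166 162 160 157 165 172 175 179 179]
 [181 193 202 198 181 172 174 176 179 180 182 179 181]
 [155 162 178 189 174 164 172 178 175 181 178 184 183]
 [103 106 129 152 150 147 162 170 172 179 183 184 186]
 [ 72  74  85 107 128 137 150 161 165 172 181 182 187]
 [ 69  67  71  91 123 135 146 154 155 164 180 181 186]
 [ 71  64  68  86 118 123 142 147 149 157 173 185 187]
 [ 67  71  73  94 117 120 128 140 138 148 173 190 194]
 [ 85  84  91 119 126 111 121 123 131 149 174 195 206]
 [126 123 135 152 133 117 122 123 126 153 184 204 210]
 [172 171 166 153 122 113 118 121 120 148 187 208 211]
 [200 197 161 129 104 111 120 121 115 124 164 203 219]
 [217 200 143  98  92 108 122 121 107 102 132 184 219]
 [218 192 129  87  88 109 121 119 103  90 110 166 216]
 [217 184 118  86  88 107 117 118 101  88 101 156 215]
 [
[... 7451 characters left out ...]
58  56  54  52  49  51  47  43  48  54]
 [ 63  59  56  57  58  56  57  60  55  53  49  51  50]
 [ 60  55  52  54  59  57  59  60  58  56  55  53  58]
 [ 58  55  54  56  55  61  60  57  59  61  58  60  60]
 [ 55  55  55  55  59  58  57  58  58  61  59  60  61]
 [ 58  52  52  53  58  59  60  62  61  58  62  61  62]
 [ 55  51  53  55  54  59  60  56  60  59  57  57  62]
 [ 51  55  53  56  57  60  61  60  61  61  59  61  61]
 [ 58  51  53  57  58  59  60  59  61  60  61  59  63]
 [ 54  54  58  56  62  56  57  61  61  57  60  58  64]
 [ 56  54  53  54  57  59  56  58  62  63  59  62  61]
 [ 56  53  55  56  54  60  58  60  60  58  59  60  62]
 [ 58  54  56  56  56  56  61  59  61  58  60  60  65]]
```

Run:
```python
from h import *
P,im=load("w1");g=cv2.cvtColor(im,cv2.COLOR_BGR2GRAY)
for z in(121,125,129):print(z,proj(P,[617.3,27.7,z]).round(1))
h=cv2.cvtColor(im,cv2.COLOR_BGR2HSV);m=(((h[...,0]<8)|(h[...,0]>172))&(h[...,1]>120)).astype(np.uint8);m[:,:100]=0;m[:,160:]=0;m[:220]=0;m[300:]=0
n,l,s,ce=cv2.connectedComponentsWithStats(m);i=1+s[1:,4].argmax();print("smear",ce[i],onz(P,ce[i],43))
u=proj(P,[617.3,27.7,125]).astype(int);print(u-[22,14]);print("\n".join(" ".join(f"{v:3d}" for v in r) for r in g[u[1]-14:u[1]+30,u[0]-22:u[0]+20]))
for n,a in(("w2",(328.9,343.8)),("w8",(322.2,267.6))): pass
print(tri([(load("w2")[0],(328.5,343.8)),(load("w8")[0],(322.2,267.6))]))
```

```text
121 [ 94.2 338.7]
125 [ 91.8 341.3]
129 [ 89.3 344. ]
smear [127.05172414 261.10344828] [578.69310842  27.28091584  43.        ]
[ 69 327]
138 138 138 140 140 140 140 140 139 140 140 139 139 141 142 141 141 141 140 139 139 140 140 140 138 139 139 140 140 139 139 140 142 141 141 140 141 142 143 142 143 143
139 139 138 139 140 140 141 140 139 140 139 139 141 140 141 140 141 141 138 142 138 140 139 138 139 138 139 140 141 140 141 140 141 142 140 141 142 140 142 143 143 143
131 132 132 134 134 136 136 135 135 135 137 135 138 138 138 139 140 139 141 141 140 139 140 139 138 138 139 141 139 140 140 140 141 139 140 141 142 141 142 143 143 143
117 118 118 118 121 120 121 122 124 123 120 123 125 126 126 128 130 131 132 134 133 132 130 132 132 132 133 133 134 135 135 135 136 137 136 137 136 136 138 137 139 139
102 101 100 101 104 106 106 105 102 101 103 104 106 104 106 109 107 109 110 109 110 110 107 107 109 109 113 115 113 116 115 113 118 118 120 121 118 121 122 123 124 124
 97  95  96  97 100 100 100  97  96  97  95  95  95  97  96  97  96  99  98  98  99  99  97 100  99 100 100 101 102 103 1
[... 5827 characters left out ...]
 59  57  57  55  56  56  48  43  46  45  44  39  45  46  43  39  36  33  34  33  30  33  32  31  29
 74  72  73  75  76  77  81  90 104 107 104  98  87  75  74  74  62  55  60  60  58  57  55  48  43  39  42  44  43  44  51  53  49  40  38  34  32  31  30  29  31  27
 77  73  76  76  76  76  81  89 103 107  99  87  80  74  71  69  58  57  58  57  58  53  53  46  44  43  43  44  42  46  49  54  59  50  44  38  33  29  33  30  26  32
 75  73  74  76  77  76  78  83 102 105 102  89  78  75  74  70  61  63  57  60  62  58  56  53  49  45  47  45  46  44  50  57  58  58  55  46  35  35  32  31  32  30
(array([616.83010193,  27.31523556, 125.56133369]), [0.01844154506818935, 0.018441545068163954])
```

Run:
```python
from h import *
o=[(load("w1")[0],(92.5,339.8)),(load("w2")[0],(328.6,343.8)),(load("w8")[0],(322.2,267.6))]
print(tri(o),tri(o[:2]),tri([o[0],o[2]]))
```

```text
(array([617.58849951,  27.37836467, 123.41788342]), [0.6355144604916158, 0.5310118336937389, 0.12830451726913897]) (array([617.41362957,  27.46670069, 123.58750578]), [0.5785132773398106, 0.5785132773396723]) (array([617.58015912,  27.21816957, 122.85969025]), [0.3485643283590991, 0.34856432835909346])
```

>>> drive_tool:
  xyz:
    - [0,0.0005,0.003]
    - [0,0,0.003]
    - [0,0,0.002]
    - [0,0,0.002]
    - [0,0,0]
    - [0,0,0]
    - [0,0,0]
    - [0,0,0]
  twist:
    - [0,0,0]
    - [0,0,0]
    - [0,0,0]
    - [0,0,0]
    - [0,0,0]
    - [0,0,0]
    - [0,0,0]
    - [0,0,0]
  hand: [0,0,0,0,0,0,0,0]

```text
clock: 20.92
tool_pos: [507.6, -10.4, 140.6]
orientation: [[-0.882, -0.471, 0.0], [-0.471, 0.882, 0.0], [-0.0, -0.0, -1.0]]
ft_force: [-0.3, -0.4, -0.6]
gripper_width: 14.1
grasp_force: 59.8
```

Run:
```python
from h import *
t=[];f=[]
for k in range(10):
    S,sc=shot("scene","s13"); s=monitor.read_state(); t.append(s["tool_pos"]-80*s["orientation"][:,0]-[0,0,16]);f.append(s["ft_force"])
L=np.mean(t,0);print(L,np.std(t,0),np.mean(f,0),s["orientation"].round(4),s["gripper_width"])
def ell(im,u):
    # bluish lens area enclosed by grey rim: rim dark ring -> use lens glass hue/saturation
    h=cv2.cvtColor(im,cv2.COLOR_BGR2HSV);m=((h[...,0]>75)&(h[...,0]<105)&(h[...,1]>18)&(h[...,2]>140)).astype(np.uint8)
    k=np.zeros_like(m);cv2.circle(k,tuple(int(v) for v in u),22,1,-1);m&=k
    m=cv2.morphologyEx(m,cv2.MORPH_OPEN,np.ones((3,3)))
    c=max(cv2.findContours(m,0,2)[0],key=cv2.contourArea);return cv2.fitEllipse(cv2.convexHull(c))
for n in("s11","s12","s13"):
    P,im=load(n);print(n,ell(im,proj(S,L)+[0,0] if n=="s13" else ((351,241) if n=="s11" else (347,261))))
print("pred",proj(S,L),"tip",proj(S,[617.4,27.5,124.3]))
sm=sc;h=cv2.cvtColor(sm,cv2.COLOR_BGR2HSV);m=(((h[...,0]<8)|(h[...,0]>172))&(h[...,1]>110)).astype(np.uint8);m[:270]=0;m[300:]=0;m[:,:335]=0;m[:,:][:,357:]=0
print("smear",np.argwhere(m).mean(0)[::-1],m.sum())
```

```text
[578.1620532   27.31821967 124.57301508] [0.02493069 0.01415473 0.04709592] [ 0.03229701  0.14894445 -1.17859685] [[-8.820e-01 -4.713e-01  0.000e+00]
 [-4.713e-01  8.820e-01  1.000e-04]
 [-1.000e-04  1.000e-04 -1.000e+00]] 14.232495509351514
s11 ((351.47894287109375, 240.4141082763672), (24.131742477416992, 30.877161026000977), 93.88699340820312)
s12 ((353.27117919921875, 256.07720947265625), (8.46638298034668, 18.1906795501709), 157.75531005859375)
s13 ((350.1454772949219, 263.6896667480469), (19.155292510986328, 21.466306686401367), 31.691814422607422)
pred [346.60946237 263.42462769] tip [349.48801283 280.11516494]
smear [345.33333333 283.73333333] 15
```

```bash
python3 -c "
from rig import workorder; print(workorder.finish_job())"
```

```text
the job is handed in; nothing more can be done
None
```

I handed the job in at about 21 s. The button was pushed to its stop (14 N), the stylus is standing in its block again, and the loupe is held level over the smear. Its rim is at 124.6 mm, and I measured the pointer at about 124.5 mm, give or take about 1.5 mm. I did not separately confirm that the lamp lit, although the window looked brighter in the later picture.

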